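# Index the cheroot chute to the empty tray

### The arm

A 6-joint arm with a two-finger parallel gripper is mounted at the origin on the work surface. World frame = base frame: x ahead of the robot, y to its left, z up, the work surface at z = 0. Lengths are in m, angles in rad, forces in N, time in s.
With the tool pointing down it reaches from about 0.275 to 0.825 m from the base axis. Payload 4.9 kg.
Tool frame: the origin (TCP) lies between the finger pads; the fingertips stand 8 mm ahead of it and the grasp point (between the pads) lies 11 mm behind it (finger_overhang is the distance from the TCP to the fingertips, in m); z points along the fingers, x is the direction in which the jaws open and shut, and the axes are right-handed (so a half turn about z gives the same grasp; the last joint's range is limited). The gripper opens to 85 mm and grips with 20 to 120 N. Pads are 22 mm wide; open, the fingers measure 114 mm over their backs; the gripper's body (76 mm by 85 mm) begins 54 mm behind the grasp point. The pads swing forward as they close: fully open they stand 13 mm farther back than shut.
Start: joints at [1.205, 0.326, -0.193, 1.052, 0, 1.437], TCP at [0.126, 0.535, 0.239] pointing down, gripper open.
Joint ranges: [-2.65, 2.65], [-0.97, 1.79], [-1.3, 1.35], [-1.93, 2.1], [-1.47, 1.37], [-3.14, 3.14]. Speed limits (rad/s): [2.57, 2.57, 3.14, 3.14, 3.14, 3.14].

### API

Orientations are given as a unit quaternion [w, x, y, z].
In Python, from rig import get_obs, get_image, close_job, finger_overhang gives the robot as it stands.
- The arm moves only by the tool carry_out, never from a script. Its argument "steps" is a list of rows, each a list of 7 numbers: the opening, from -1 (shut) to 1 (fully open), so that 0 is half open, then the shift along the tool's x, y, z in mm, then the turn, a rotation vector about the tool's x, y, z in degrees. In form: [[grip, x, y, z, wx, wy, wz], ...]. A call has 1 to 20 rows; each row is the pose to reach, as a shift and turn from the pose measured when the call began, along the tool's axes at that moment; what a row does not reach only later rows make up. A row lasts 1/8 s, in which the tool goes at most 62.5 mm and 10.7 degrees, less where a joint would pass 70% of its speed; a pose out of reach is approached as far as the arm can. A call with a gripper value outside its range is refused whole. The fingers move at their own pace and stop on an object; "newtons" is the grip in N (left out, the last holds). Time passes only in rows, so rows that repeat a pose let the fingers close. It gives the time, the measured TCP pose, the force and the opening at its end, in the units of the state.
- get_obs(): the state, without advancing time (a new reading comes with each control period).
- get_image(name): name is "side" or "top" or "wrist"; returns a dict with "color" (384x512x3 uint8, red, green, blue), "z_map" (384x512 float32, m along the optical axis (not along the pixel's ray), 0 where there is no reading), "camera_matrix" (3x3 intrinsics, pixels), "extrinsics" (4x4, takes a point from camera to world coordinates); the wrist camera has in their place "tool_from_camera" (4x4, takes a point from camera to tool coordinates, whose origin is the TCP and whose axes are the tool frame's). Camera axes: x right, y down, z forward; pixel columns grow to the right and rows downward; lengths in m; the calibration is good to about 2 mm. A picture is of the moment at which its call begins: read the wrist's pose just before it.
- close_job(): hands the job in, once; it reports no verdict.
The state is a dict: "time": time; "qpos": joint angles; "joint_velocities": joint speeds; "effort": joint torques, N m; "position": TCP position; "eef_rot": TCP orientation; "force": force on the tool from outside, world axes, zero at the start; "moment": the same for the moment, N m; "gripper_width": finger opening in m.
Only numpy, scipy, OpenCV 4.12 (cv2) and the standard library are available. Lean on these libraries where they do the work, as an engineer would, in place of code of your own. Each camera call takes 0.05 s, during which the arm holds its last target.

### The job

The green cheroot chute points at the middle tray, which is full. Hook a fingertip under the red ring of the spring index pin, lift the pin out of its hole, swing the chute one hole over so that it points at the empty tray, and let the pin drop fully home in that hole. Do not pinch or grip the ring, go gently, and leave the trays and everything else on the bench where they are.

Things in the scene. Friction and masses are not known exactly. Their poses are not given: they have to be found in the camera images.
- stand: Fixed stand of the chute: dark wooden board with a dark steel index plate, its top 22 mm above the table. Origin on the chute's vertical pivot axis at table height; z up, x from the pivot towards the trays (to the robot's left). The plate, on the -x side, has three 15 mm holes 150 mm from the pivot axis, 0.42 rad apart: one straight on the -x side, one to either side of it.
- chute (a joint): Swing about the pivot (rad), -0.6 to 0.6, positive counter-clockwise from above. 0 at the start: pin in the middle hole, chute along the stand's +x, at the middle tray. At +0.42 it points at the tray on the stand's +y side (its ring end at the hole on the -y side); at -0.42 the reverse. Needs about 1 N at the ring once the pin is clear; stays where left.
- chute_hub (a point): Top of the chute's steel hub, on the pivot axis, 72 mm above the table. Green trough 54 mm wide, up to 118 mm high, from 30 mm on the ring side of the pivot to 205 mm on the tray side. On the other side the chute's arm is a flat bar 36 mm wide, top 36 mm above the table, reaching 180 mm from the pivot; it carries the index pin 150 mm from the pivot, in a brass boss 26 mm wide, top 54 mm above the table.
- index_pin (a joint): Lift of the spring pin (m): 0 fully home in a hole, at most 0.022. A 10 mm steel pin with round end, sliding vertically; home it stands 9 mm deep in the hole. Above 0.009 it is clear and the chute can swing; between holes it rests on the plate at about 0.009. The spring pulls it down with 5 N at 0, 9 N at 0.022; within about 3 mm of a hole it snaps in by itself.
- ring_center (a point): Centre of the red pull ring fixed on the pin: 64 mm outside, 52 mm clear inside, wire 6 mm. Pin home: centre 88 mm, top 113 mm above the table; 131 mm from the pivot axis. It turns with the chute, its top leaning towards the pivot 40 degrees from upright: a finger coming from outside towards the pivot, slanting 40 to 45 degrees down, passes through, with 35 mm free below the centre.
- tray_empty: The empty wooden tray, 140 x 98 mm, 28 mm high, loose; origin under its centre, x along its length. It stands on the stand's +y or -y side, about 237 mm ahead of and 108 mm beside the pivot in the stand's frame.
- tray_full: A like tray full of cheroots on the other side of the stand's x axis; loose. Origin under its centre.
- tray_mid: A like tray full of cheroots, straight ahead of the pivot; loose. Origin under its centre.
- glue_jar: Closed white glue jar, 54 mm across, 75 mm high, loose, about 180 mm to the stand's -y side. Origin under its centre.
- paste_brush: Paste brush 160 mm long, lying to the stand's +y side, loose. Origin under its middle.
- thread_spool: Orange spool, 44 mm across, 50 mm high, loose. Origin under its centre.
- tin_cup: Metal cup, 72 mm across, 85 mm high, loose. Origin under its centre.
- tamper: Upright wooden stick, 28 mm across, 100 mm high, loose. Origin under its centre.
Mind the look-alikes: they are no part of the job. Leave any black or purple look-alike of the tray_empty alone.

How it is judged:
On the way, in this order (a step that is already met when the one before it is completed fails the run):
1. the pin is lifted clear of the middle hole (value of joint index_pin above 0.0085 m and value of joint chute between -0.15 and 0.15 rad), for 0.1 s.
2. the chute points at the empty tray and the pin is home in that hole (((y of tray_empty in the frame of stand above 0.05 m and value of joint chute between 0.385 and 0.455 rad) or (y of tray_empty in the frame of stand below -0.05 m and value of joint chute between -0.455 and -0.385 rad)) and value of joint index_pin below 0.003 m), for 0.2 s.
At the end, for the whole second after the job is handed in: the chute stands at the hole of the empty tray (within 0.035 rad of +-0.42), the pin is fully home there (joint below 3 mm) and the chute is at rest (all of step 2 and velocity of joint chute between -0.05 and 0.05 rad/s); the robot touches nothing.
It fails at once if a tray is pushed or lifted by more than 20 mm (distance of any of tray_mid, tray_full, tray_empty from where it was at the start of the episode above 0.02 m).
It fails at once if another thing on the bench is pushed, lifted or carried by more than 20 mm (distance of any of glue_jar, paste_brush, thread_spool, tin_cup, tamper from where it was at the start of the episode above 0.02 m).
It fails at once if the ring is pinched, squeezed or yanked: more than 30 N between the fingers and the pin with its ring (contact force between the fingers and index_pin above 30 N).
It also fails if it takes over 45 s, if anything falls off the work surface, if the arm or the gripper's body presses on something with over 40 N, if the wrist force passes 120 N, or if a joint passes its speed limit or range.

## Working session

There is one attempt and no reset: what is moved stays moved. The work goes in short steps, Python scripts to look and compute and a tool call to move; the robot and the scene stay as the last step left them, time stands still between calls to the robot, and variables do not carry over. Pictures are saved under pics/ and viewed, and the job is handed in when it is done.

Besides the shell and the picture viewer there is one more tool, called in YAML: its name, and indented under it one key for each argument. carry_out: Moves the arm, as the interface text tells. Its arguments: {"type":"object","properties":{"steps":{"type":"array","items":{"type":"array","items":{"type":"number"}}},"newtons":{"type":"number"}},"required":["steps"]}

```bash
mkdir -p pics; ls; python3 - <<'E'
from rig import *
import cv2
o=get_obs();print({k:o[k] for k in('time','qpos','position','eef_rot','gripper_width','force')},finger_overhang)
import numpy as np
for n in('side','top'):
    im=get_image(n);cv2.imwrite(f'pics/{n}0.png',im['color'][:,:,::-1]);np.savez(f'/tmp/{n}0.npz',**im)
    print(n,im['camera_matrix'],im['extrinsics'])
E
```

```text
pics
{'time': 0.0, 'qpos': array([ 1.20474395e+00,  3.26924009e-01, -1.93597776e-01,  1.05197796e+00,
        1.13365171e-05,  1.43660999e+00]), 'position': array([0.126161  , 0.53475465, 0.23850736]), 'eef_rot': array([ 4.29564525e-04,  7.84153411e-01,  6.20566437e-01, -7.35467828e-04]), 'gripper_width': 0.08569202677828514, 'force': array([0.05787694, 0.15563423, 0.26432657])} 0.008
side [[419.23770987   0.         260.72376845]
 [  0.         419.23770987 190.41000566]
 [  0.           0.           1.        ]] [[ 0.6841138  -0.47407791  0.55429093 -0.12825159]
 [-0.72922152 -0.42896127  0.53313058 -0.54757972]
 [-0.01497609 -0.76892286 -0.63916614  0.91480268]
 [ 0.          0.          0.          1.        ]]
top [[348.88040402   0.         255.80619784]
 [  0.         348.88040402 190.57087501]
 [  0.           0.           1.        ]] [[ 0.00266106 -0.99531369  0.09666216  0.44204961]
 [-0.99995364 -0.00175398  0.00946777  0.10814484]
 [-0.00925386 -0.09668287 -0.99527222  1.3284261 ]
 [ 0.          0.          0.          1.        ]]
```

View pics/side0.png

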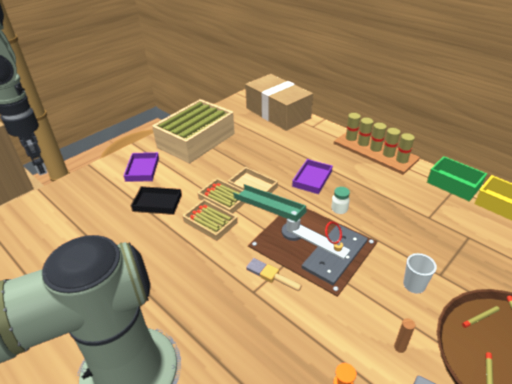

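View pics/top0.png

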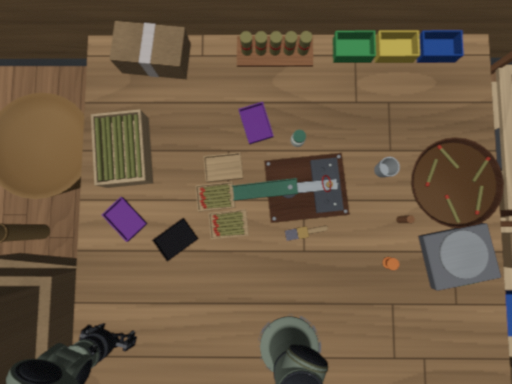

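The side view shows the empty tray at (253,181) and the full ones at (219,195) and (210,219). In the top view the empty tray is at (223,167), the hub near (291,187) and the ring near (327,184). Next I'll enlarge these and measure.

```bash
cat > h.py <<'E'
import numpy as np,cv2
def load(n): return dict(np.load(n))
def pts(im,uv):
    K=im['camera_matrix'];uv=np.atleast_2d(uv)
    z=im['z_map'][uv[:,1].astype(int),uv[:,0].astype(int)]
    p=np.c_[(uv[:,0]-K[0,2])/K[0,0]*z,(uv[:,1]-K[1,2])/K[1,1]*z,z]
    E=im['extrinsics'];return p@E[:3,:3].T+E[:3,3]
def plane(im,uv,h):
    K=im['camera_matrix'];E=im['extrinsics'];uv=np.atleast_2d(uv).astype(float)
    d=np.c_[(uv[:,0]-K[0,2])/K[0,0],(uv[:,1]-K[1,2])/K[1,1],np.ones(len(uv))]@E[:3,:3].T
    return E[:3,3]+d*((h-E[2,3])/d[:,2])[:,None]
def tri(im1,uv1,im2,uv2):
    a,b=im1['extrinsics'][:3,3],im2['extrinsics'][:3,3]
    d=plane(im1,uv1,0)[0]-a;e=plane(im2,uv2,0)[0]-b;d/=np.linalg.norm(d);e/=np.linalg.norm(e)
    s=np.linalg.lstsq(np.c_[d,-e],b-a,rcond=None)[0];p,q=a+s[0]*d,b+s[1]*e
    return (p+q)/2,np.linalg.norm(p-q)
def proj(im,P):
    E=im['extrinsics'];c=(np.atleast_2d(P)-E[:3,3])@E[:3,:3];K=im['camera_matrix'];u=c@K.T;return u[:,:2]/u[:,2:]
E
python3 - <<'E'
from h import *
s=load('/tmp/side0.npz');t=load('/tmp/top0.npz')
a=cv2.resize(s['color'][170:300,230:390],None,fx=4.5,fy=4.5,interpolation=2)[:,:,::-1];cv2.imwrite('pics/s1.png',a)
a=cv2.resize(t['color'][140:245,190:360],None,fx=4.5,fy=4.5,interpolation=2)[:,:,::-1];cv2.imwrite('pics/t1.png',a)
for n,im,box in(('s',s,(310,215,350,250)),('t',t,(310,170,345,195))):
    hsv=cv2.cvtColor(im['color'],cv2.COLOR_RGB2HSV);H,S,V=cv2.split(hsv)
    m=((H<8)|(H>172))&(S>130)&(V>60);x0,y0,x1,y1=box
    v,u=np.nonzero(m[y0:y1,x0:x1]);u+=x0;v+=y0
    print(n,len(u),u.min(),u.max(),v.min(),v.max(),u.mean(),v.mean())
    p=pts(im,np.c_[u,v]);print(p.min(0),p.max(0),p.mean(0))
    # green trough
    x0,y0,x1,y1=(225,175,310,225)
    m=(H>65)&(H<95)&(S>80);v,u=np.nonzero(m[y0:y1,x0:x1]);u+=x0;v+=y0
    p=pts(im,np.c_[u,v]);p=p[p[:,2]>.05];r=cv2.minAreaRect(p[:,:2].astype(np.float32));print('trough',r,p[:,2].max())
E
```

```text
s 120 324 341 221 243 332.03333333333336 229.9
[ 0.55741096 -0.1498352   0.00605948] [ 0.70298684 -0.05031181  0.115143  ] [ 0.60638703 -0.11479912  0.07708609]
trough ((0.2885640859603882, -0.22540593147277832), (1.034400463104248, 0.20035140216350555), 48.6636848449707) 0.9148026762400141
t 9 322 330 176 186 325.3333333333333 178.77777777777777
[ 0.58149858 -0.14878074  0.06888394] [ 0.61572096 -0.11254817  0.11156907] [ 0.60452364 -0.12774397  0.09365869]
trough ((0.5191333293914795, 0.08283907920122147), (0.14804942905902863, 0.2215299904346466), 5.985421657562256) 1.3284261013876326
```

View pics/s1.png

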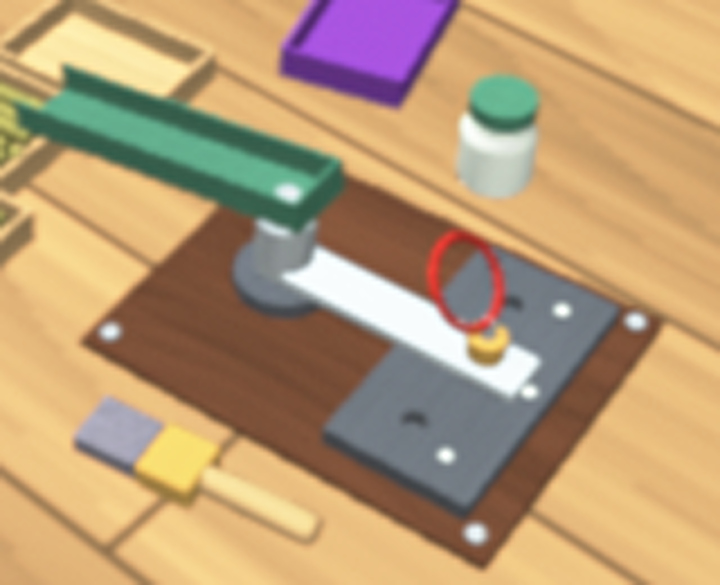

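View pics/t1.png

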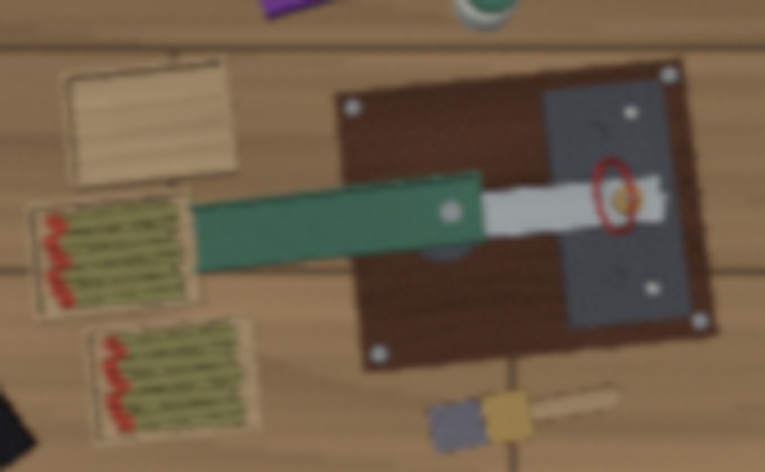

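The crops confirm the empty tray: plain pale wood at top pixel (223,167), with full trays at (215,196) and (229,224). The others are purple (256,123) and (125,219) and black (176,239) look-alikes. It stands on the far side of the stand, which is stand −y. Next I'll triangulate hub, boss and ring.

```bash
python3 - <<'E'
from h import *
s=load('/tmp/side0.npz');t=load('/tmp/top0.npz')
S=lambda x,y:((x+.5)/4.5+230-.5,(y+.5)/4.5+170-.5)
T=lambda x,y:((x+.5)/4.5+190-.5,(y+.5)/4.5+140-.5)
q={}
for n,a,b,h in(('hub',(288,193),(451,212),.072),('boss',(488,332),(627,200),.054),('ring',(466,281),(615,196),.088)):
    p,e=tri(s,S(*a),t,T(*b));q[n]=p
    print(n,p.round(4),e.round(4),'plane s',plane(s,S(*a),h)[0].round(4),'plane t',plane(t,T(*b),h)[0].round(4))
sc=[((111,330),(379,354)),((475,533),(700,321)),((635,321),(669,74))]
for a,b in sc:print('screw',tri(s,S(*a),t,T(*b)))
print('screw4 t',plane(t,T(353,107),.014))
# red ring points fit plane
H,Sa,V=cv2.split(cv2.cvtColor(s['color'],cv2.COLOR_RGB2HSV));m=((H<8)|(H>172))&(Sa>130)
v,u=np.nonzero(m[215:250,310:350]);p=pts(s,np.c_[u+310,v+215]);p=p[(p[:,2]>.05)&(abs(p[:,0]-.6)<.05)]
c=p.mean(0);print(len(p),c,np.linalg.svd(p-c)[2][2])
print('tray_empty',plane(t,T(152,124),.015)[0])
h,b=q['hub'],q['boss'];print(np.linalg.norm((h-b)[:2]),np.degrees(np.arctan2(*(h-b)[1::-1])))
E
```

```text
hub [ 0.5757 -0.0008  0.0932] 0.0009 plane s [0.5934 0.0136 0.072 ] plane t [ 0.5783 -0.003   0.072 ]
boss [ 0.5904 -0.1479  0.0581] 0.0016 plane s [ 0.5945 -0.1465  0.054 ] plane t [ 0.5903 -0.1481  0.054 ]
ring [ 0.5886 -0.1305  0.0923] 0.0013 plane s [ 0.5918 -0.1279  0.088 ] plane t [ 0.5895 -0.1318  0.088 ]
screw (array([0.4650654 , 0.05291368, 0.01448839]), np.float64(0.0006299782605935681))
screw (array([ 0.4929362 , -0.21464668,  0.01368523]), np.float64(0.0014931918076769347))
screw (array([ 0.7018878 , -0.19281241,  0.01321814]), np.float64(0.002285015428406603))
screw4 t [[0.67392497 0.07421619 0.014     ]]
96 [ 0.58981231 -0.12774883  0.09387599] [-0.08030297  0.76138783 -0.64330398]
tray_empty [0.65899944 0.24441527 0.015     ]
0.1477959822460041 95.72434420064562
```

```bash
cat > g.py <<'E'
from h import *
from rig import get_obs
from scipy.spatial.transform import Rotation as R
PIV=np.array([.5757,.0003,0]);A0=np.radians(95.9)
def tgt(phi,along,up,slant=43,vert=0,dphi=0):
    """phi chute angle; ring centre at radius .131, z .088; along=mm of TCP beyond ring centre on finger axis; up = mm in ring-up dir; vert = mm world z"""
    a=A0+phi;u=np.array([np.cos(a),np.sin(a),0]);z=np.array([0,0,1.])
    C=PIV-.131*u+.088*z
    e=np.cos(np.radians(40))*z+np.sin(np.radians(40))*u
    b=a+dphi;v=np.array([np.cos(b),np.sin(b),0]);s=np.radians(slant)
    d=np.cos(s)*v-np.sin(s)*z;x=np.cross(v,z)
    return C+d*along/1e3+e*up/1e3+z*vert/1e3, R.from_matrix(np.c_[x,np.cross(d,x),d])
def delta(p,r):
    o=get_obs();q=o['eef_rot'];c=R.from_quat([q[1],q[2],q[3],q[0]])
    return (c.inv().apply(p-o['position'])*1e3).round(1),np.degrees((c.inv()*r).as_rotvec()).round(1)
def st():
    o=get_obs();q=o['eef_rot'];c=R.from_quat([q[1],q[2],q[3],q[0]])
    print('t',o['time'],'p',o['position'].round(4),'x',c.as_matrix()[:,0].round(3),'z',c.as_matrix()[:,2].round(3),'q',o['qpos'].round(3),'F',o['force'].round(2),'w',o['gripper_width'].round(4))
E
python3 - <<'E'
from g import *
st()
p,r=tgt(0,-90,0);print(p);print(delta(p,r))
print(delta(p+[0,-.04,.15],r), p+[0,-.04,.15])
print(tgt(-.42,0,0)[0])
t=load('/tmp/top0.npz')
print('cup',plane(t,(388,167),.085),'tamper',plane(t,(402,219),.1),'jar',plane(t,(299,138),.075))
E
```

```text
Traceback (most recent call last):
  File "g.py", line 18, in st
    print('t',o['time'],'p',o['position'].round(4),'x',c.as_matrix()[:,0].round(3),'z',c.as_matrix()[:,2].round(3),'q',o['qpos'].round(3),'F',o['force'].round(2),'w',o['gripper_width'].round(4))
                                                                                                                                                                      ^^^^^^^^^^^^^^^^^^^^^^^^
AttributeError: 'float' object has no attribute 'round'
```

```bash
sed -i "s/o\['gripper_width'\].round(4)/round(o['gripper_width'],4)/" g.py
python3 - <<'E'
from g import *
st()
p,r=tgt(0,-90,0);print(p);print(delta(p,r))
print(delta(p+[0,-.04,.15],r), p+[0,-.04,.15])
print(tgt(-.42,0,0)[0])
t=load('/tmp/top0.npz')
print('cup',plane(t,(388,167),.085),'tamper',plane(t,(402,219),.1),'jar',plane(t,(299,138),.075))
E
```

```text
t 0.1 p [0.1261 0.5348 0.2386] x [ 0.23   0.973 -0.002] z [-0.001 -0.001 -1.   ] q [ 1.205  0.327 -0.193  1.052  0.     1.437] F [0.05 0.24 0.11] w 0.0856
[ 0.59593182 -0.19547923  0.14937985]
(array([-602.7,  625. ,   90. ]), array([40.8, 29. , 66.6]))
(array([-641.9,  634.1,  -59.9]), array([40.8, 29. , 66.6])) [ 0.59593182 -0.23547923  0.29937985]
[ 0.53486183 -0.12417186  0.088     ]
cup [[ 0.64871197 -0.35464664  0.085     ]] tamper [[ 0.46238745 -0.39161993  0.1       ]] jar [[ 0.7573308  -0.03747546  0.075     ]]
```

carry_out:
  steps:
    - [-1, -60, 60, -60, 0, 0, 0]
    - [-1, -120, 120, -90, 0, 0, 0]
    - [-1, -160, 160, -90, 0, 0, 0]
    - [-1, -200, 200, -90, 0, 0, 6]
    - [-1, -240, 240, -90, 0, 0, 12]
    - [-1, -280, 280, -90, 0, 0, 18]
    - [-1, -320, 320, -90, 5, 3, 24]
    - [-1, -360, 360, -90, 10, 6, 30]
    - [-1, -400, 400, -90, 15, 10, 36]
    - [-1, -440, 440, -90, 20, 14, 42]
    - [-1, -480, 480, -80, 25, 18, 48]
    - [-1, -520, 520, -80, 30, 22, 54]
    - [-1, -560, 560, -70, 35, 25, 60]
    - [-1, -600, 600, -60, 41, 29, 66]
    - [-1, -642, 634, -60, 41, 29, 66.6]
    - [-1, -642, 634, -60, 41, 29, 66.6]
    - [-1, -642, 634, -60, 41, 29, 66.6]
    - [-1, -642, 634, -60, 41, 29, 66.6]
  newtons: 30

```text
time: 2.35
position: [0.5955, -0.234, 0.3011]
eef_rot: [-0.399, 0.915, 0.047, -0.022]
force: [-0.8, 0.5, 1.0]
gripper_width: 0.0001
```

```bash
python3 - <<'E'
from g import *
from rig import get_image
st()
p,r=tgt(0,-60,0);print(p);print(delta(p,r))
for n in('side','wrist'):
    im=get_image(n);cv2.imwrite(f'pics/{n}2.png',im['color'][:,:,::-1]);np.savez(f'/tmp/{n}2.npz',**im)
E
```

```text
t 2.35 p [ 0.5955 -0.234   0.3011] x [ 0.995  0.104 -0.002] z [-0.078  0.729 -0.681] q [-0.725  0.993  0.846  2.096  0.516  0.559] F [-0.75  0.5   1.02] w 0.0001
[ 0.59367648 -0.17365484  0.1289199 ]
(array([  4.9,  85.2, 161.3]), array([-0.1,  0.2, -0. ]))
```

View pics/side2.png

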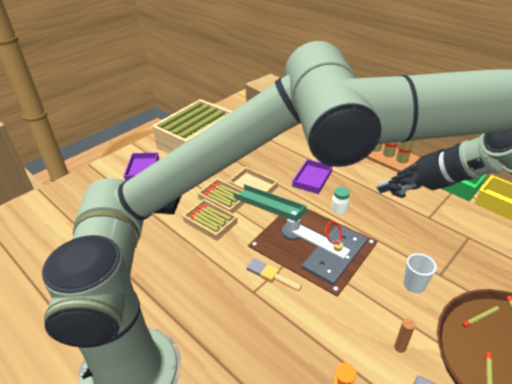

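View pics/wrist2.png

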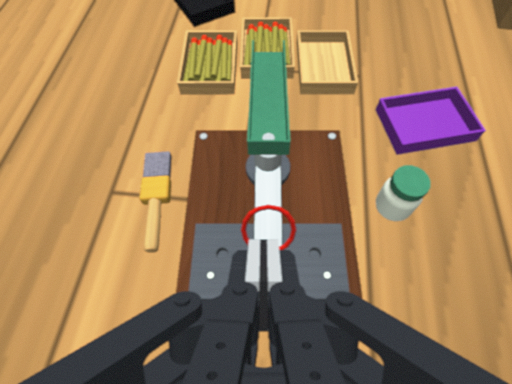

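The wrist view shows the red ring centred near (269,229), framing the bar, with the shut fingertips at about (264,245). The empty tray is to the right at (327,60). Joint 4 sits near its limit, so I'll yaw the finger slightly outward and use a 45° slant. First I'll check the ring position from this view.

```bash
python3 - <<'E'
from g import *
w=load('/tmp/wrist2.npz');o=get_obs();q=o['eef_rot']
T=np.eye(4);T[:3,:3]=R.from_quat([q[1],q[2],q[3],q[0]]).as_matrix();T[:3,3]=o['position'];w['extrinsics']=T@w['tool_from_camera']
H,S,V=cv2.split(cv2.cvtColor(w['color'],cv2.COLOR_RGB2HSV));m=((H<8)|(H>172))&(S>130)
v,u=np.nonzero(m[190:270,230:310]);u+=230;v+=190
print(u.min(),u.max(),v.min(),v.max())
P=pts(w,np.c_[u,v]);P=P[P[:,2]>.05];print(len(P),'extent',P.min(0),P.max(0))
print('ring c plane',plane(w,((u.min()+u.max())/2,229),.088))
print('expected',tgt(0,0,0)[0],proj(w,tgt(0,0,0)[0]))
print('hub screw', plane(w,(268,137),.093),'board screws',plane(w,[(203,136),(332,136)],.014))
p,r=tgt(0,-60,-4,45,0,-.2);print(p,delta(p,r))
E
```

```text
241 295 205 249
485 extent [ 0.55841472 -0.27751904  0.07002653] [ 0.62051473 -0.11048769  0.45153016]
ring c plane [[ 0.58943367 -0.12942175  0.088     ]]
expected [ 0.58916582 -0.13000607  0.088     ] [[267.71905959 229.44787307]]
hub screw [[ 0.57684296 -0.00149409  0.093     ]] board screws [[0.46689723 0.05051641 0.014     ]
 [0.67443862 0.07197959 0.014     ]]
[ 0.58532013 -0.17479046  0.12736223] (array([ -3.7,  86.7, 162.6]), array([-2.1,  8.4,  8. ]))
```

carry_out:
  steps:
    - [-1, -1, 30, 50, -1, 4, 4]
    - [-1, -3, 55, 100, -2, 8.4, 8]
    - [-1, -4, 75, 135, -2, 8.4, 8]
    - [-1, -4, 87, 162, -2, 8.4, 8]
    - [-1, -4, 87, 162, -2, 8.4, 8]
    - [-1, -4, 87, 162, -2, 8.4, 8]

```text
time: 3.2
position: [0.5858, -0.1757, 0.1297]
eef_rot: [-0.382, 0.923, -0.045, 0.02]
force: [0.2, -1.0, 0.5]
gripper_width: 0.0001
```

```bash
python3 - <<'E'
from g import *
from rig import get_image
st()
p,r=tgt(0,-60,-2,45,0,-.2);print(p,delta(p,r))
p,r=tgt(0,14,-2,45,0,-.2);print(p,delta(p,r))
a=[]
for n in('side','wrist'):
    im=get_image(n);a.append(im['color'])
s=cv2.resize(a[0][150:300,270:470],None,fx=3.5,fy=3.5,interpolation=2)
cv2.imwrite('pics/s3.png',s[:,:,::-1]);cv2.imwrite('pics/w3.png',a[1][:,:,::-1])
E
```

```text
t 3.2 p [ 0.5858 -0.1757  0.1297] x [ 0.995 -0.097  0.002] z [ 0.07   0.703 -0.707] q [-0.704  0.851  0.158  1.395  0.62   0.794] F [ 0.24 -0.97  0.55] w 0.0001
[ 0.58518798 -0.1735117   0.12889432] (array([-0.8, -0.9,  2. ]), array([ 0. , -0.1,  0.1]))
[ 0.59025697 -0.1214319   0.07656842] (array([-0.9, -1. , 76. ]), array([ 0. , -0.1,  0.1]))
```

View pics/s3.png

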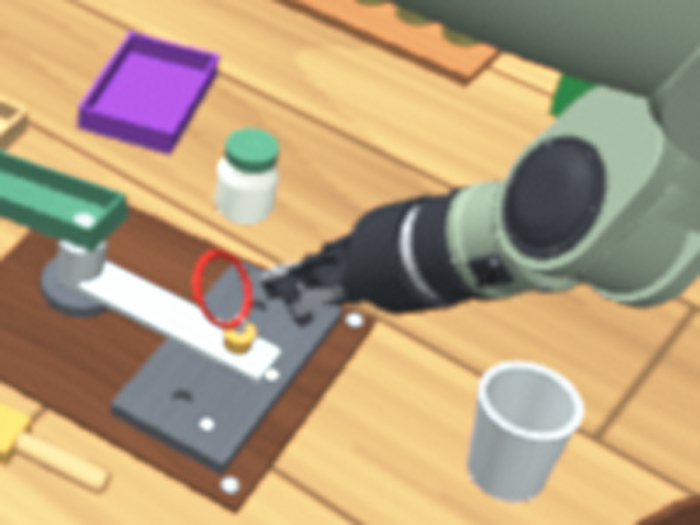

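View pics/w3.png

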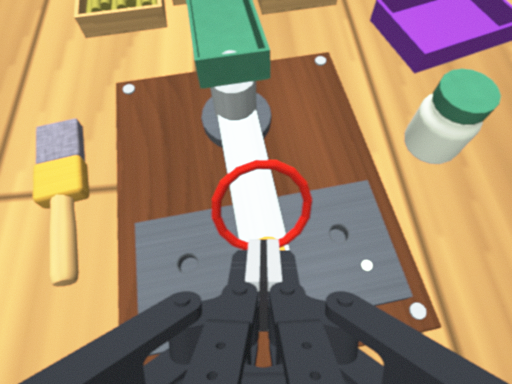

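The fingertips at (264,245) in the wrist view are aligned with the ring centre (262,205) along the tool axis, with clearance all round. I'll advance through it.

carry_out:
  steps:
    - [-1, -1, -1, 15, 0, 0, 0]
    - [-1, -1, -1, 30, 0, 0, 0]
    - [-1, -1, -1, 40, 0, 0, 0]
    - [-1, -1, -1, 50, 0, 0, 0]
    - [-1, -1, -1, 60, 0, 0, 0]
    - [-1, -1, -1, 70, 0, 0, 0]
    - [-1, -1, -1, 76, 0, 0, 0]
    - [-1, -1, -1, 76, 0, 0, 0]

```text
time: 4.3
position: [0.5903, -0.1216, 0.0761]
eef_rot: [-0.382, 0.923, -0.045, 0.02]
force: [-0.5, -0.7, -0.0]
gripper_width: -0.0003
```

```bash
python3 - <<'E'
from g import *
from rig import get_image
st()
for a in ((14,6,0),(14,10,0),(14,10,4),(14,10,8),(14,10,12),(14,10,15)):
    p,r=tgt(0,a[0],a[1],45,a[2],-.2);print(a,delta(p,r))
a=[get_image(n)['color'] for n in('side','wrist')]
s=cv2.resize(a[0][180:280,290:410],None,fx=5,fy=5,interpolation=2)
cv2.imwrite('pics/s4.png',s[:,:,::-1]);cv2.imwrite('pics/w4.png',a[1][:,:,::-1])
E
```

```text
t 4.3 p [ 0.5903 -0.1216  0.0761] x [ 0.995 -0.097  0.002] z [ 0.07   0.703 -0.708] q [-0.637  0.858  0.023  1.207  0.652  0.868] F [-0.51 -0.7  -0.03] w -0.0003
(14, 6, 0) (array([-1.1, -8.4, -1. ]), array([ 0. , -0.1,  0.1]))
(14, 10, 0) (array([ -1.6, -12.4,  -1.4]), array([ 0. , -0.1,  0.1]))
(14, 10, 4) (array([ -1.6, -15.2,  -4.2]), array([ 0. , -0.1,  0.1]))
(14, 10, 8) (array([ -1.6, -18. ,  -7. ]), array([ 0. , -0.1,  0.1]))
(14, 10, 12) (array([ -1.5, -20.8,  -9.9]), array([ 0. , -0.1,  0.1]))
(14, 10, 15) (array([ -1.5, -23. , -12. ]), array([ 0. , -0.1,  0.1]))
```

View pics/s4.png

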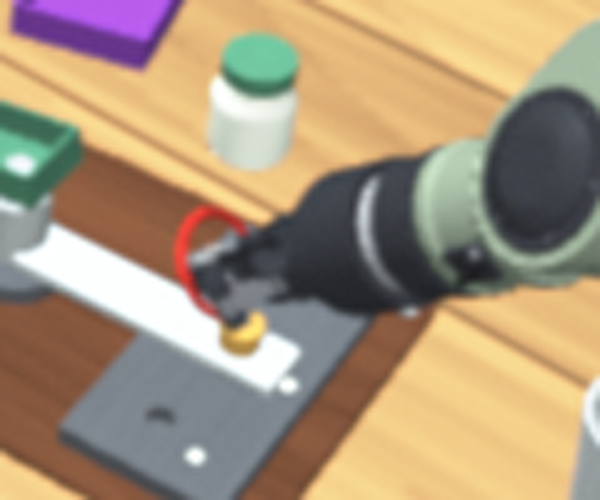

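View pics/w4.png

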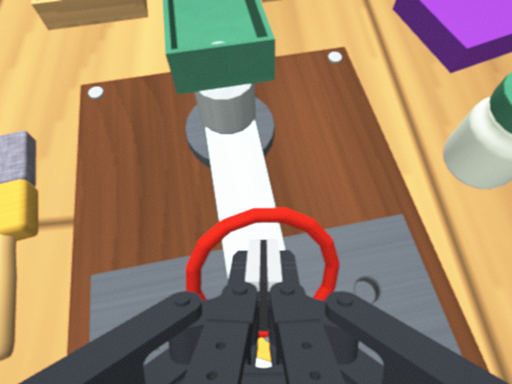

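The fingertips are through the ring: in the wrist view they stand at (264,245), inside the ring, which spans columns 187–338. The force is about 0. I'll raise gently and watch the force.

carry_out:
  steps:
    - [-1, -1, -4, 0, 0, 0, 0]
    - [-1, -1, -8, 0, 0, 0, 0]
    - [-1, -1, -10, -1, 0, 0, 0]
    - [-1, -1, -12, -1, 0, 0, 0]
    - [-1, -1, -12, -1, 0, 0, 0]

```text
time: 5.03
position: [0.5904, -0.1144, 0.0859]
eef_rot: [-0.382, 0.923, -0.045, 0.02]
force: [-0.4, -1.0, 0.1]
gripper_width: 0.0
```

carry_out:
  steps:
    - [-1, 0, -2, 0, 0, 0, 0]
    - [-1, 0, -4, 0, 0, 0, 0]
    - [-1, 0, -6, 0, 0, 0, 0]
    - [-1, 0, -6, 0, 0, 0, 0]

```text
time: 5.52
position: [0.5906, -0.111, 0.0893]
eef_rot: [-0.381, 0.923, -0.044, 0.02]
force: [-1.0, -4.7, -5.7]
gripper_width: -0.0004
```

Contact: about 6 N down, which matches the spring preload. Now I'll lift vertically, about 6 mm and then more.

carry_out:
  steps:
    - [-1, 0, -2, -1, 0, 0, 0]
    - [-1, 0, -4, -3, 0, 0, 0]
    - [-1, 0, -6, -5, 0, 0, 0]
    - [-1, 0, -8, -7, 0, 0, 0]
    - [-1, 0, -8, -7, 0, 0, 0]

```text
time: 6.15
position: [0.5905, -0.1109, 0.0995]
eef_rot: [-0.38, 0.924, -0.044, 0.02]
force: [0.4, -6.1, -8.1]
gripper_width: -0.0001
```

```bash
python3 - <<'E'
from g import *
from rig import get_image
st()
a=[get_image(n)['color'] for n in('side','wrist')]
s=cv2.resize(a[0][180:280,290:410],None,fx=5,fy=5,interpolation=2)
cv2.imwrite('pics/s5.png',s[:,:,::-1]);cv2.imwrite('pics/w5.png',a[1][:,:,::-1])
E
```

```text
t 6.15 p [ 0.5905 -0.1109  0.0995] x [ 0.995 -0.097  0.003] z [ 0.07   0.7   -0.711] q [-0.622  0.817  0.01   1.223  0.656  0.886] F [ 0.4  -6.11 -8.14] w -0.0001
```

View pics/s5.png

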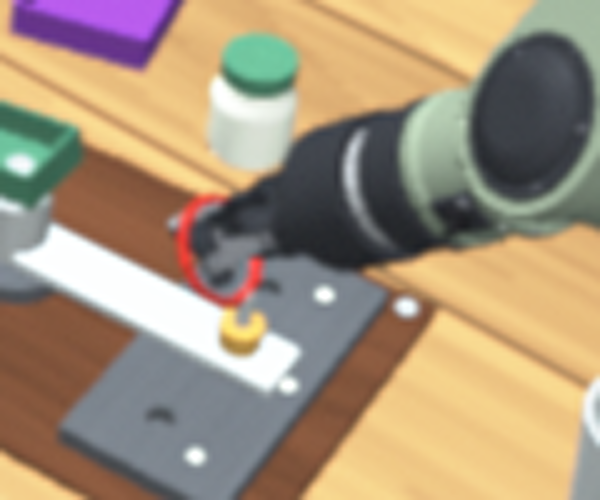

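View pics/w5.png

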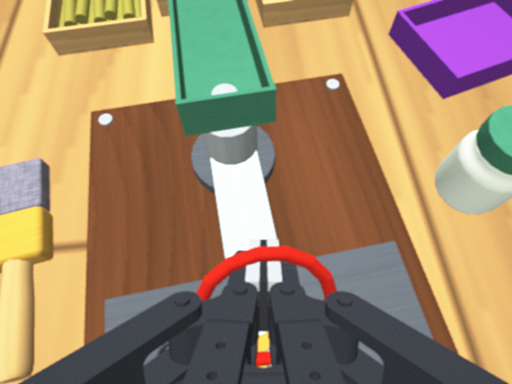

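The pin has risen (in the side crop, shank visible between boss and ring at (245,310)), with the ring resting on the fingers. I'll lift about 4 mm more.

carry_out:
  steps:
    - [-1, 0, -1.5, -1.5, 0, 0, 0]
    - [-1, 0, -3, -3, 0, 0, 0]
    - [-1, 0, -3, -3, 0, 0, 0]
    - [-1, 0, -3, -3, 0, 0, 0]

```text
time: 6.75
position: [0.5905, -0.111, 0.1036]
eef_rot: [-0.38, 0.924, -0.044, 0.02]
force: [0.2, -4.0, -8.3]
gripper_width: 0.0007
```

```bash
cat >> g.py <<'E'
def arc(phis,dz=0):
    o=get_obs();q=o['eef_rot'];c=R.from_quat([q[1],q[2],q[3],q[0]])
    for f in phis:
        Z=R.from_rotvec([0,0,f]);p=Z.apply(o['position']-PIV)+PIV+[0,0,dz]
        print(round(f,3),delta(p,Z*c))
E
python3 - <<'E'
from g import *
st(); arc([-.05,-.1,-.15,-.2,-.25,-.3,-.35,-.4,-.42])
E
```

```text
t 6.75 p [ 0.5905 -0.111   0.1036] x [ 0.995 -0.097  0.003] z [ 0.07   0.7   -0.711] q [-0.622  0.812  0.013  1.23   0.656  0.886] F [ 0.2  -4.02 -8.33] w 0.0007
-0.05 (array([-5.5,  0.8, -0.8]), array([-0.,  2.,  2.]))
-0.1 (array([-11. ,   1.4,  -1.4]), array([-0. ,  4. ,  4.1]))
-0.15 (array([-16.6,   1.8,  -1.9]), array([-0. ,  6. ,  6.1]))
-0.2 (array([-22.2,   2. ,  -2.1]), array([-0. ,  8.1,  8.1]))
-0.25 (array([-27.8,   2. ,  -2.1]), array([-0. , 10.1, 10.2]))
-0.3 (array([-33.4,   1.8,  -1.9]), array([-0. , 12.1, 12.2]))
-0.35 (array([-39. ,   1.4,  -1.6]), array([-0.1, 14.1, 14.3]))
-0.4 (array([-44.6,   0.8,  -1. ]), array([-0.1, 16.1, 16.3]))
-0.42 (array([-46.8,   0.5,  -0.7]), array([-0.1, 16.9, 17.1]))
```

Pin lift is about 14 mm (spring force 8.3 N). I'll swing about two thirds of the way.

carry_out:
  steps:
    - [-1, -3, 0.4, -0.4, 0, 1, 1]
    - [-1, -6, 0.8, -0.8, 0, 2, 2]
    - [-1, -9, 1.1, -1.1, 0, 3, 3]
    - [-1, -12, 1.4, -1.4, 0, 4.3, 4.3]
    - [-1, -16.6, 1.8, -1.8, 0, 6, 6]
    - [-1, -20, 1.9, -2, 0, 7.3, 7.3]
    - [-1, -24, 2, -2.1, 0, 8.7, 8.7]
    - [-1, -28, 2, -2.1, 0, 10.1, 10.2]
    - [-1, -28, 2, -2.1, 0, 10.1, 10.2]
    - [-1, -28, 2, -2.1, 0, 10.1, 10.2]

```text
time: 8.0
position: [0.5618, -0.1108, 0.1036]
eef_rot: [-0.375, 0.911, -0.159, 0.066]
force: [-1.4, -3.2, -8.2]
gripper_width: -0.0001
```

```bash
python3 - <<'E'
from g import *
from rig import get_image
st()
a=[get_image(n)['color'] for n in('side','wrist')]
s=cv2.resize(a[0][165:285,230:390],None,fx=4.5,fy=4.5,interpolation=2)
cv2.imwrite('pics/s6.png',s[:,:,::-1]);cv2.imwrite('pics/w6.png',a[1][:,:,::-1])
E
```

```text
t 8.0 p [ 0.5618 -0.1108  0.1036] x [ 0.94  -0.34   0.001] z [ 0.24   0.662 -0.71 ] q [-0.686  0.67  -0.269  0.949  0.727  1.11 ] F [-1.38 -3.18 -8.17] w -0.0001
```

View pics/s6.png

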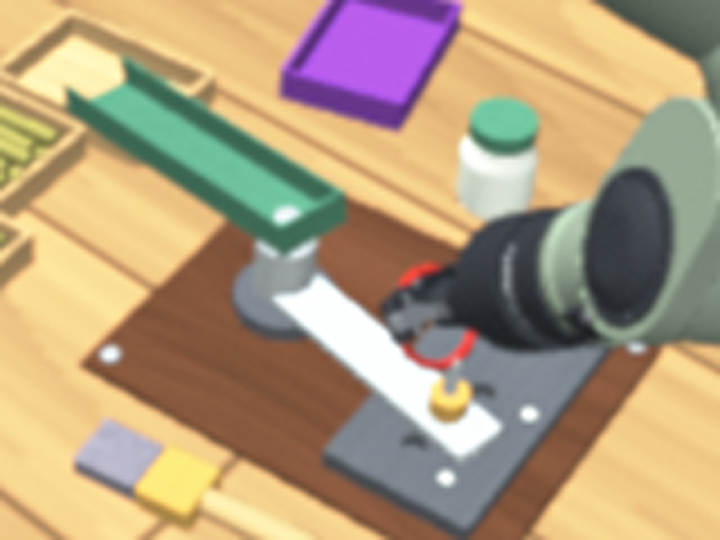

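View pics/w6.png

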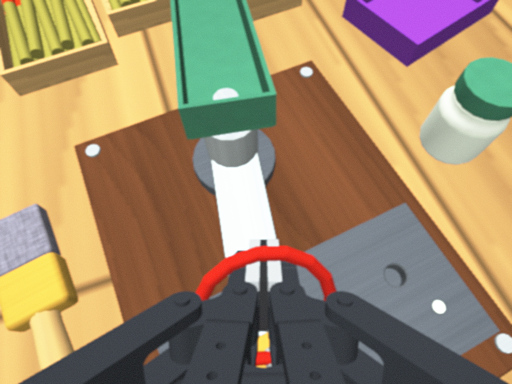

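The chute follows: in the side crop the boss is at (450,398), heading to the near hole at (413,440). I'll complete the swing by another −0.17.

```bash
python3 - <<'E'
from g import *
arc([-.04,-.08,-.12,-.16,-.17])
E
```

```text
-0.04 (array([-4.4,  0.6, -0.7]), array([-0. ,  1.6,  1.6]))
-0.08 (array([-8.8,  1.2, -1.2]), array([-0. ,  3.2,  3.3]))
-0.12 (array([-13.3,   1.6,  -1.6]), array([-0. ,  4.8,  4.9]))
-0.16 (array([-17.7,   1.8,  -1.9]), array([-0. ,  6.5,  6.5]))
-0.17 (array([-18.8,   1.9,  -1.9]), array([-0. ,  6.9,  6.9]))
```

carry_out:
  steps:
    - [-1, -2.5, 0.3, -0.4, 0, 1, 1]
    - [-1, -5, 0.7, -0.7, 0, 2, 2]
    - [-1, -8, 1.1, -1.1, 0, 3, 3]
    - [-1, -11, 1.4, -1.4, 0, 4, 4]
    - [-1, -14, 1.6, -1.6, 0, 5, 5]
    - [-1, -17, 1.8, -1.9, 0, 6.2, 6.2]
    - [-1, -18.8, 1.9, -1.9, 0, 6.9, 6.9]
    - [-1, -18.8, 1.9, -1.9, 0, 6.9, 6.9]
    - [-1, -18.8, 1.9, -1.9, 0, 6.9, 6.9]

```text
time: 9.22
position: [0.5432, -0.1068, 0.1034]
eef_rot: [-0.368, 0.894, -0.236, 0.098]
force: [-2.5, -2.0, -8.9]
gripper_width: -0.0002
```

```bash
cat > look.py <<'E'
from g import *
from rig import get_image
import sys
k=sys.argv[1];st()
o=get_obs();q=o['eef_rot']
ims={n:get_image(n) for n in('side','wrist','top')}
T=np.eye(4);T[:3,:3]=R.from_quat([q[1],q[2],q[3],q[0]]).as_matrix();T[:3,3]=o['position'];ims['wrist']['extrinsics']=T@ims['wrist']['tool_from_camera']
for n in ims: np.savez(f'/tmp/{n}{k}.npz',**ims[n])
s=cv2.resize(ims['side']['color'][165:285,230:390],None,fx=4.5,fy=4.5,interpolation=2)
cv2.imwrite(f'pics/s{k}.png',s[:,:,::-1]);cv2.imwrite(f'pics/w{k}.png',ims['wrist']['color'][:,:,::-1])
s=cv2.resize(ims['top']['color'][140:245,190:360],None,fx=4.5,fy=4.5,interpolation=2);cv2.imwrite(f'pics/t{k}.png',s[:,:,::-1])
# trough direction, by side-view depth points on green above 60 mm
for n in('side','top','wrist'):
    im=ims[n]
    H,S,V=cv2.split(cv2.cvtColor(im['color'],cv2.COLOR_RGB2HSV));v,u=np.nonzero((H>65)&(H<95)&(S>80)&(im['z_map']>.05))
    p=pts(im,np.c_[u,v]);d=np.linalg.norm(p[:,:2]-PIV[:2],axis=1);p=p[(d<.215)&(p[:,2]>.07)&(p[:,2]<.125)&(abs(p[:,0]-.58)<.11)]
    if len(p)<50: continue
    (c,wh,a)=cv2.minAreaRect(p[:,:2].astype(np.float32));B=cv2.boxPoints((c,wh,a));e=max((B[1]-B[0],B[2]-B[1]),key=np.linalg.norm)
    ang=np.arctan2(e[1],e[0])%np.pi
    print(n,len(p),'centre',c,'size',wh,'phi',round(ang-A0,3),'phi from centre',round(np.arctan2(c[1]-PIV[1],c[0]-PIV[0])-A0,3))
E
python3 look.py 7
```

```text
t 9.225 p [ 0.5432 -0.1068  0.1034] x [ 0.869 -0.494  0.002] z [ 0.349  0.611 -0.71 ] q [-0.719  0.573 -0.457  0.735  0.762  1.29 ] F [-2.5  -1.98 -8.85] w -0.0002
side 715 centre (0.6025071144104004, 0.08148543536663055) size (0.22480842471122742, 0.05551727116107941) phi -0.431 phi from centre -0.422
top 594 centre (0.6031966805458069, 0.08174371719360352) size (0.2161853164434433, 0.05220270901918411) phi -0.429 phi from centre -0.429
wrist 11310 centre (0.5932832360267639, 0.049491338431835175) size (0.15767422318458557, 0.053414322435855865) phi -0.431 phi from centre -0.446
```

View pics/s7.png

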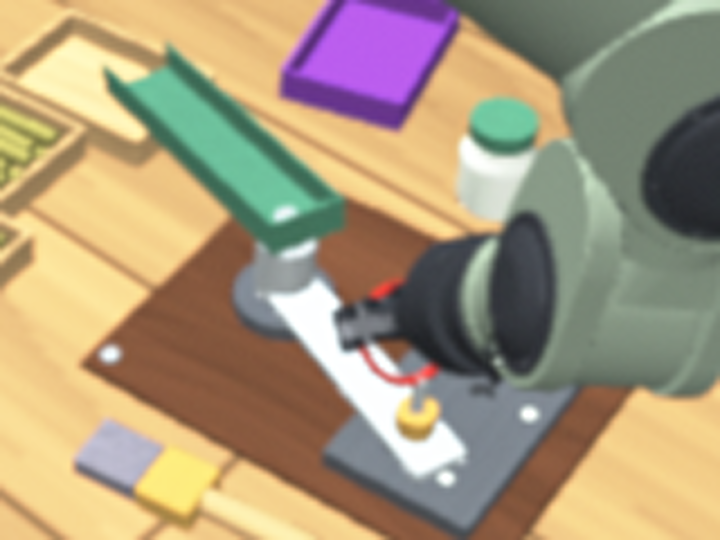

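View pics/t7.png

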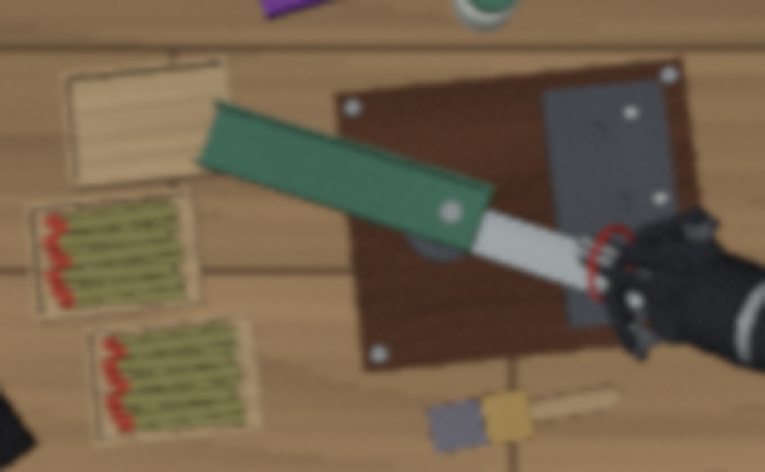

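```bash
python3 - <<'E'
from g import *
for k in('0','7'):
  for n in('side','top'):
    im=load(f'/tmp/{n}{k}.npz')
    H,S,V=cv2.split(cv2.cvtColor(im['color'],cv2.COLOR_RGB2HSV));v,u=np.nonzero((H>65)&(H<95)&(S>80)&(im['z_map']>.05))
    p=pts(im,np.c_[u,v]);d=np.linalg.norm(p[:,:2]-PIV[:2],axis=1);p=p[(d<.215)&(p[:,2]>.07)&(p[:,2]<.125)&(abs(p[:,0]-.58)<.11)]
    e=np.linalg.svd(p[:,:2]-p[:,:2].mean(0),full_matrices=False)[2][0]
    (c,wh,a)=cv2.minAreaRect(p[:,:2].astype(np.float32))
    print(k,n,'pca',np.arctan2(e[1],e[0])%np.pi-A0,'centre',np.arctan2(c[1]-PIV[1],c[0]-PIV[0])-A0)
# lowering vectors
o=get_obs();q=o['eef_rot'];c=R.from_quat([q[1],q[2],q[3],q[0]])
for h in(4,8,12,15):print(h,c.inv().apply([0,0,-h]).round(1))
arc([.01])
E
```

```text
0 side pca -0.0025284780919483385 centre 0.00266055309366231
0 top pca 0.0001504394262048514 centre -0.003473020959352091
7 side pca -0.45890670185650495 centre -0.42189882094263154
7 top pca -0.4138081805884668 centre -0.4285741787369728
4 [-0.   2.8  2.8]
8 [-0.   5.6  5.7]
12 [-0.   8.5  8.5]
15 [-0.  10.6 10.6]
0.01 (array([ 1.1, -0.2,  0.2]), array([ 0. , -0.4, -0.4]))
```

Chute at about −0.425, well within the snap range. I'll lower slowly, following the pin.

carry_out:
  steps:
    - [-1, 0.4, 1, 1, 0, 0, 0]
    - [-1, 0.4, 2, 2, 0, 0, 0]
    - [-1, 0.4, 3, 3, 0, 0, 0]
    - [-1, 0.4, 4, 4, 0, 0, 0]
    - [-1, 0.4, 5, 5, 0, 0, 0]
    - [-1, 0.4, 5.6, 5.6, 0, 0, 0]
    - [-1, 0.4, 5.6, 5.6, 0, 0, 0]

```text
time: 10.25
position: [0.5439, -0.1071, 0.0954]
eef_rot: [-0.368, 0.894, -0.236, 0.098]
force: [-1.8, -2.6, -7.8]
gripper_width: 0.0001
```

Still carrying the spring load at about 6 mm lift, so the pin is already inside the hole. I'll lower the rest and free the finger.

carry_out:
  steps:
    - [-1, 0, 1, 1, 0, 0, 0]
    - [-1, 0, 2, 2, 0, 0, 0]
    - [-1, 0, 3, 3, 0, 0, 0]
    - [-1, 0, 4, 4, 0, 0, 0]
    - [-1, 0, 6, 5, 0, 0, 0]
    - [-1, 0, 9, 5, 0, 0, 0]
    - [-1, 0, 12, 5, 0, 0, 0]
    - [-1, 0, 14, 5, 0, 0, 0]
    - [-1, 0, 14, 5, 0, 0, 0]

```text
time: 11.38
position: [0.5408, -0.1128, 0.082]
eef_rot: [-0.368, 0.894, -0.236, 0.098]
force: [0.2, 0.1, 0.2]
gripper_width: 0.0001
```

```bash
python3 look.py 8; python3 - <<'E'
from g import *
p,r=tgt(-.42,10,-2,45,0,-.2);print(p,delta(p,r))
E
```

```text
t 11.375 p [ 0.5408 -0.1128  0.082 ] x [ 0.869 -0.495  0.002] z [ 0.35   0.612 -0.71 ] q [-0.731  0.61  -0.463  0.703  0.76   1.274] F [0.21 0.15 0.16] w 0.0001
side 712 centre (0.6015989184379578, 0.08082015812397003) size (0.22326885163784027, 0.0556112602353096) phi -0.427 phi from centre -0.414
top 581 centre (0.6032735109329224, 0.08170048147439957) size (0.2156638503074646, 0.0519426129758358) phi -0.429 phi from centre -0.43
wrist 9871 centre (0.5860998034477234, 0.0277547724545002) size (0.11208054423332214, 0.053412340581417084) phi -0.428 phi from centre -0.465
[ 0.53795627 -0.11924654  0.07939684] (array([ 0.8,  6.9, -3.1]), array([ 0.2, -0.1,  0.1]))
```

View pics/s8.png

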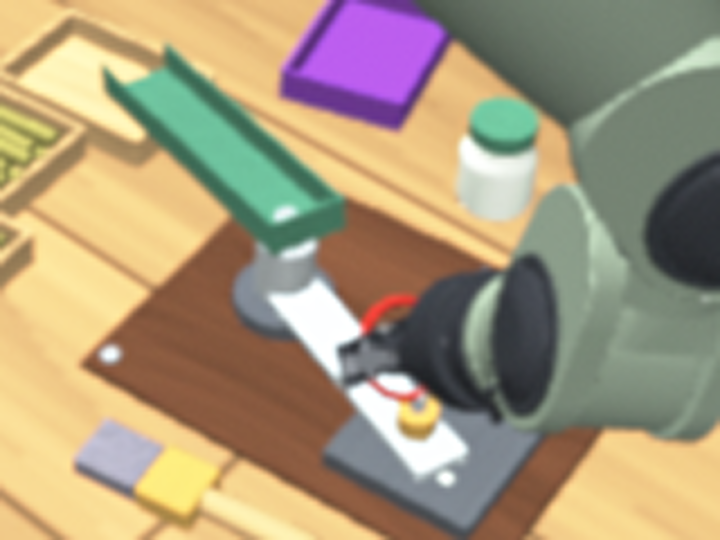

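View pics/w8.png

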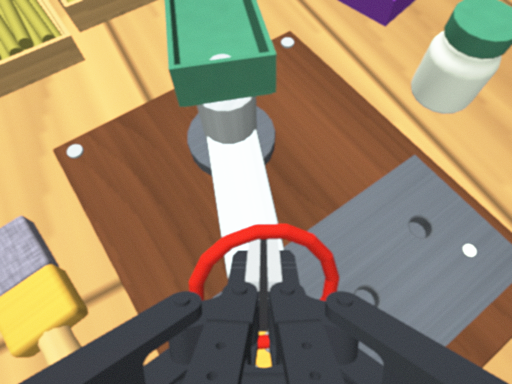

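The pin has dropped (ring bottom close to the boss), the force is zero, and the finger hangs free inside the ring. I'll centre it and withdraw along the finger axis.

carry_out:
  steps:
    - [-1, 0.5, 3, -3, 0, 0, 0]
    - [-1, 1, 6, -6, 0, 0, 0]
    - [-1, 1, 6, -14, 0, 0, 0]
    - [-1, 1, 6, -24, 0, 0, 0]
    - [-1, 1, 6, -36, 0, 0, 0]
    - [-1, 1, 6, -50, 0, 0, 0]
    - [-1, 1, 6, -70, 0, 0, 0]
    - [-1, 1, 6, -90, 0, 0, 0]
    - [-1, 1, 6, -110, 0, 0, 0]
    - [-1, 1, 0, -130, 0, 0, 0]
    - [-1, 1, 0, -130, 0, 0, 0]

```text
time: 12.9
position: [0.4966, -0.1944, 0.1757]
eef_rot: [-0.367, 0.894, -0.236, 0.1]
force: [-0.1, -0.1, 0.4]
gripper_width: 0.0001
```

```bash
python3 look.py 9
```

```text
t 12.9 p [ 0.4966 -0.1944  0.1757] x [ 0.868 -0.496  0.005] z [ 0.352  0.609 -0.71 ] q [-0.898  0.53  -0.309  1.079  0.714  1.059] F [-0.06 -0.11  0.4 ] w 0.0001
side 725 centre (0.6021164059638977, 0.08192846179008484) size (0.2253541797399521, 0.05616643652319908) phi -0.419 phi from centre -0.416
top 593 centre (0.6037789583206177, 0.08116737753152847) size (0.21556027233600616, 0.05195075273513794) phi -0.434 phi from centre -0.437
wrist 4958 centre (0.5942810773849487, 0.05080399289727211) size (0.1632847636938095, 0.05295702815055847) phi -0.425 phi from centre -0.456
```

View pics/s9.png

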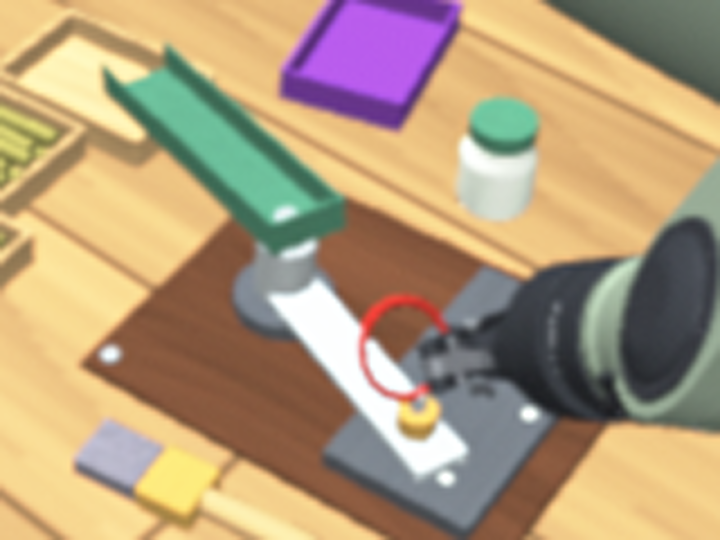

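View pics/w9.png

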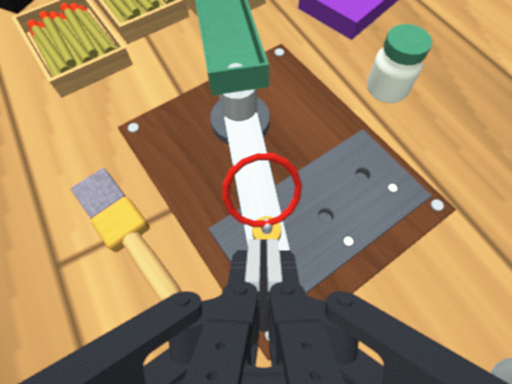

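The fingers are clear of the ring. A last check on ring height (88 mm means home):

```bash
python3 - <<'E'
from g import *
w=load('/tmp/wrist9.npz');s=load('/tmp/side9.npz')
H,S,V=cv2.split(cv2.cvtColor(w['color'],cv2.COLOR_RGB2HSV));m=((H<8)|(H>172))&(S>130)
v,u=np.nonzero(m[140:235,210:310]);u+=210;v+=140;c=((u.min()+u.max())/2,(v.min()+v.max())/2);print(c)
P=pts(w,np.c_[u,v]);print('top z of ring',np.percentile(P[:,2],[1,50,99]))
H,S,V=cv2.split(cv2.cvtColor(s['color'],cv2.COLOR_RGB2HSV));m=((H<8)|(H>172))&(S>130)
v,u=np.nonzero(m[225:260,305:335]);u+=305;v+=225;print(u.min(),u.max(),v.min(),v.max())
Q=pts(s,np.c_[u,v]);print('side ring z',np.percentile(Q[:,2],[1,99]))
print('tri',tri(w,c,s,((402+.5)/4.5+229.5,(347+.5)/4.5+164.5)),'home expect',tgt(-.42,0,0)[0],'proj w',proj(w,tgt(-.42,0,0)[0]),proj(w,tgt(-.42,0,0,vert=9)[0]))
a,b=load('/tmp/top0.npz'),load('/tmp/top9.npz')
cv2.imwrite('pics/t9b.png',cv2.absdiff(a['color'],b['color'])[:,:,::-1])
E
```

```text
(np.float64(261.0), np.float64(189.0))
top z of ring [0.00754662 0.09195387 0.11348694]
310 328 230 253
side ring z [0.00621804 0.27590144]
tri (array([ 0.53554113, -0.12222225,  0.08914321]), np.float64(0.0010576881050377517)) home expect [ 0.53486183 -0.12417186  0.088     ] proj w [[261.08997134 191.40191902]] [[261.08389408 186.20563419]]
```

View pics/t9b.png

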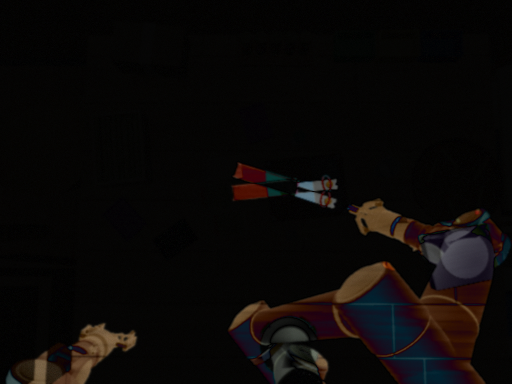

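Ring top is at 113 mm and its centre at 89 mm, so the pin is home. The top-view difference shows change only at the chute, its arm and ring, and the robot; nothing else moved. Handing in.

```bash
python3 -c "
from rig import close_job;print(close_job())"
```

```text
the job is handed in; nothing more can be done
None
```

The chute now points at the empty tray and the pin is down in that hole. The job is handed in; no verdict is reported.

With the shut fingertips hooked under the red ring (no pinching), I lifted the pin about 14 mm. I swung the chute −0.42 rad to the far tray, the only plain empty wooden one, lowered the pin and backed the finger out. The highest measured force was about 10 N, against the 30 N limit, and it took about 13 s.

**Last checks:**
- **Pin:** the ring's top is at 113 mm and its centre at 89 mm, against 113 and 88 mm for a pin fully home.
- **Chute angle:** the direction of the trough gave −0.419, −0.434 and −0.425 rad from the three cameras. They differ by about 0.015 rad, but all lie within 0.035 of −0.42. A rougher estimate from the trough's centre gave −0.456 in the wrist view, but that view sees only part of the trough, so I discounted it.
- **Rest of the bench:** comparing the first and last top views shows change only at the chute, its arm and ring, and the robot. The arm itself hides part of the bench in that view.
- **Robot:** the fingers are clear of the ring and the force reads near zero.

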